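# Put the freshly painted cover plate away in the dust box

### The arm

A 6-joint arm with a two-finger parallel gripper is mounted at the origin on the work surface. World frame = base frame: x ahead of the robot, y to its left, z up, the work surface at z = 0. Lengths are in m, angles in rad, forces in N, time in s.
With the tool pointing down it reaches from about 0.2 to 0.875 m from the base axis. Payload 3.4 kg.
Tool frame: the origin (TCP) lies midway between the tips of the shut fingers; the grasp point (between the pads) lies 19 mm behind it; x points along the fingers, z is the direction in which the jaws open and shut, and the axes are right-handed (so a half turn about x gives the same grasp; the last joint's range is limited). The gripper opens to 94 mm and grips with 3 to 60 N. Pads are 16 mm wide; open, the fingers measure 119 mm over their backs; the gripper's body (75 mm by 177 mm) begins 78 mm behind the grasp point.
Start: joints at [1.152, 0.276, 1.505, -0, 1.361, -0.121], TCP at [0.169, 0.55, 0.205] pointing down, gripper open.
Joint ranges: [-2.89, 2.89], [-0.75, 2.08], [0.22, 2.7], [-1.18, 4.32], [0.11, 2.71], [-2.7, 2.7]. Speed limits (rad/s): [2.57, 2.57, 3.14, 3.14, 3.14, 3.14].

### API

Orientations are given as [roll, pitch, yaw] about the fixed x, y, z axes, in that order (R = Rz(yaw) Ry(pitch) Rx(roll)).
In Python, from station import manip gives the robot as it stands.
- The arm moves only by the shell command python3 -m inch 'ROWS' [FORCE]. ROWS is JSON, a list of rows, each an object of numbers: "dx", "dy", "dz": the shift along the world's x, y, z in cm; "turn": the turn about the world's z in degrees; "claw": the opening, from -1 (shut) to 1 (fully open). A call has 1 to 5 rows; each row shifts and turns the commanded pose from where the row before left it; what a row does not reach is not made up. A row lasts 1/10 s, in which the tool goes at most 50 mm and 8.59 degrees, less where a joint would pass 70% of its speed; a pose out of reach is approached as far as the arm can. A call is refused whole if a number of a shift passes 5 or a number of a turn 8.59, either way. A call with a gripper value outside its range is refused whole. The fingers move at their own pace and stop on an object; FORCE is the grip in N (left out, the last holds). Time passes only in rows, so rows that do not move let the fingers close. It gives the time, the measured TCP pose, the force and the opening at its end, in the units of the state.
- manip.observe(): the state, without advancing time (a new reading comes with each control period).
- manip.snapshot(name): name is "scene" or "top"; returns (picture, depth): 420x560x3 uint8, red, green, blue; 420x560 float32, m along the optical axis (not along the pixel's ray), 0 where there is no reading.
- manip.calibration(name): a dict with "fx", "fy", "cx", "cy" (pixels), "T" (4x4, takes a point from camera to world coordinates). Camera axes: x right, y up, looking along -z (the intrinsics and any distortion apply to the point x, -y, -z); pixel columns grow to the right and rows downward; lengths in m; the calibration is good to about 2 mm. A picture is of the moment at which its call begins. calibration takes no time and is no camera call.
- manip.close_job(): hands the job in, once; it reports no verdict.
Trained networks look in the newest picture that a camera, given by its name, has taken for a name from the list of things; names that differ only in an ending like _2 or _b are one class to them, and where a whole thing is asked for, a point or a joint stands for the part that bears it (a point fixed in the world has none). Each returns a list of dicts, best first, with "p" (0 to 1); they miss things now and then, are a little off and sometimes report something else, mostly with a low value. They report only what shows in the picture. A call takes as long as a camera call. They do not tell look-alikes from the thing itself.
- manip.spot_in(camera, query): "box" ([left, top, width, height] in pixels, round what is visible of it).
- manip.silhouettes(camera, query): "mask" (420x560 bool, what is visible of it) and "box" ([left, top, width, height] in pixels, round what is visible of it).
The state is a dict: "time_s": time; "joint_positions": joint angles; "joint_velocities": joint speeds; "joint_torque": joint torques, N m; "eef_pos": TCP position; "tool_rot": TCP orientation; "contact_force": force on the tool from outside, world axes, zero at the start; "moment": the same for the moment, N m; "opening": finger opening in m.
Only numpy, scipy, OpenCV 4.12 (cv2) and the standard library are available. Lean on these libraries where they do the work, as an engineer would, in place of code of your own. Each camera call takes 0.05 s, during which the arm holds its last target. There are 200 camera calls.

### The job

The cover plate on the drying rack has just been painted, so the gripper must not touch it: take the spatula, slide it under the plate between the rack's rails, lift the plate and, keeping it level, set it squarely and centred on the two rails of the pulled-out carriage of the dust box. Draw the spatula out and lay it flat on the bare bench, let go of it, and then push the carriage into the box until its spring detent clicks and it stays fully home. Do not drop the plate, and leave the paint can, tape roll and jar where they stand.

Things in the scene. Friction and masses are not known exactly. Their poses are not given: they have to be found in the camera images.
- spatula: Steel spatula with a wooden handle, lying flat on the bench, 170 g. Origin: centre of the blade's underside; x from handle to blade tip, z up. Blade 85 (x) by 70 (y) by 2.5 thick. A thin cranked neck rises from its rear edge to the handle, a level bar 22 wide and 24 high, x = -55 to -150, z = 36 to 60 above the blade's underside.
- spatula_grip (a point): Point to grip on the spatula's handle: 80 behind the blade's centre (x = -80), 48 above the blade's underside, mid-width of the 22 mm handle; axes as the spatula's.
- plate: Freshly painted grey metal cover plate, 80 (x) by 116 (y) by 4 thick, with a low round boss (32 across, 4 high) in the middle of its upper face, 120 g. Origin: centre of its underside; z up. It starts lying across the two rails of the rack, overhanging each rail by about 5.
- rack: Fixed wooden drying rack: a board 130 by 130 by 6 with two upright rails along its x, each 90 long, 10 wide, tops 50 above the bench, inner faces 86 apart. Origin: centre of the board's underside, on the bench. The channel between the rails is open at both x ends; -x is the end towards the robot.
- dust_box: Fixed dust box with a slide; its x axis is the way the carriage goes in. Origin: on the bench under the middle of the carriage's rails when fully out (joint 0). Base x = -85 to 215, 180 wide, 8 high; edge guides 20 high. The hood (clear roof, walls on 3 sides, open to -x) spans x = 100 to 215, inside 168 wide, roof from 85 to 89 above the bench.
- carriage (a joint): Travel of the dust box's carriage, m: 0 fully out, 0.14 fully home (end stop). A spring roller resists with about 8 N from about 0.120 on, then snaps over near 0.131 and pulls the carriage home and holds it. Starts between 0 and 0.025.
- carriage_seat (a point): On the carriage: centre of its two rails, at the height of their tops (52 above the bench); axes as the dust box's. The plate's underside centre belongs here. Rails along x, 90 long, 10 wide, inner faces 86 apart; the floor between them is 16 above the bench, so the blade passes between them under the plate.
- carriage_push (a point): On the sliding carriage: middle of the rear (robot-side) face of its low upright push wall, 21 above the bench. The wall is 80 wide (y), 8 thick, from 10 to 32 above the bench and lies 74 behind the seat; the spatula must pass above 32. Push it along the dust box's +x.
- paint_can: Small closed paint can, 66 across, 90 high, standing on the bench; to be left alone. Origin: centre of its underside.
- tape_roll: Tape roll, 100 across, 25 high, lying flat; to be left alone. Origin: centre of its underside.
- jar: Closed glass jar, 60 across, 85 high; to be left alone. Origin: centre of its underside.
Mind the look-alikes: they are no part of the job. Several things look just like the spatula: the one meant starts nearest to the robot's base.

How it is judged:
By the outcome, as a careful person would: the job done as asked, in the order asked, and still so for the second after the job is handed in, with the robot touching nothing.
It also fails if it takes over 69 s, if anything falls off the work surface, if the arm or the gripper's body presses on something with over 40 N, if the wrist force passes 120 N, or if a joint passes its speed limit or range.

## Working session

There is one attempt and no reset: what is moved stays moved. The work goes in short steps, Python scripts to look and compute and a shell command to move; the robot and the scene stay as the last step left them, time stands still between calls to the robot, and variables do not carry over. Pictures are saved under pics/ and viewed, about 8 in all and at most 12, crops included, and the job is handed in when it is done.

```bash
ls; mkdir -p pics
cat > h.py <<'E'
from station import manip
import numpy as np, cv2
def snap(n,f=None):
    p,d=manip.snapshot(n)
    if f: cv2.imwrite('pics/'+f,p[:,:,::-1])
    return p,d
def world(n,d):
    c=manip.calibration(n); h,w=d.shape
    u,v=np.meshgrid(np.arange(w),np.arange(h))
    P=np.stack([(u-c['cx'])/c['fx']*d,-(v-c['cy'])/c['fy']*d,-d,np.ones_like(d)],-1)
    return (P@np.array(c['T']).T)[...,:3]
E
python3 - <<'E'
from h import *
print(manip.observe())
for n in ('top','scene'):
    p,d=snap(n,n+'0.png'); W=world(n,d); np.save(n+'0.npy',W)
    c=manip.calibration(n); print(n,{k:(np.round(v,3).tolist()) for k,v in c.items()})
    for q in ('spatula','plate','rack','dust_box','carriage_seat','carriage_push','paint_can','tape_roll','jar'):
        for r in manip.silhouettes(n,q)[:4]:
            m=r['mask']&(d>0); w=W[m]
            print(q,round(r['p'],2),r['box'],np.round(np.median(w,0),3),np.round(np.percentile(w,[2,98],axis=0),3).tolist())
E
```

```text
pics
{'time_s': 0.0, 'joint_positions': array([ 1.15203836e+00,  2.76549067e-01,  1.50611408e+00, -1.73117479e-05,
        1.36070571e+00, -1.20976243e-01]), 'joint_velocities': array([-1.48132705e-03, -5.77775329e-04,  1.67506699e-03, -1.17227097e-03,
       -8.35516406e-04,  2.52690842e-05]), 'joint_torque': array([ 1.39103167e-04, -4.04586267e+01, -2.37228513e+01,  7.02732336e-02,
        3.42954684e-02, -9.94673246e-05]), 'eef_pos': array([0.16846943, 0.54916838, 0.20463854]), 'tool_rot': array([ 3.03014466,  1.56902004, -1.98002242]), 'contact_force': array([0.36675188, 0.51202325, 0.60888109]), 'moment': array([ 0.00910327,  0.02323951, -0.02413332]), 'opening': 0.09418677396206425}
top {'fx': 461.539, 'fy': 461.539, 'cx': 280.058, 'cy': 215.759, 'T': [[-0.013, 0.984, -0.175, 0.387], [-1.0, -0.018, -0.025, -0.01], [-0.027, 0.175, 0.984, 1.388], [0.0, 0.0, 0.0, 1.0]]}
spatula 0.8 [195.3, 144.2, 26.8, 59.9] [0.801 0.247 0.006] [[0.678, 0.202, -0.002], [0.859, 0.275, 0.065]]
spatula 0.75 [278.7, 227.6, 28.0, 65.4] [ 0.535 -0.006  0.005] [[0.412, -0.039, -0.002], [0.595, 0.028, 0.0
[... 1354 characters left out ...]
 -0.283, 0.012], [0.624, -0.167, 0.054]]
dust_box 0.91 [190.0, 138.3, 101.7, 68.6] [ 0.689 -0.188  0.049] [[0.502, -0.298, 0.006], [0.791, -0.122, 0.092]]
dust_box 0.56 [310.3, 243.4, 63.7, 42.2] [0.593 0.256 0.007] [[0.491, 0.166, 0.001], [0.618, 0.292, 0.052]]
carriage_push 0.86 [236.2, 143.2, 44.8, 36.7] [ 0.568 -0.232  0.019] [[0.504, -0.281, 0.01], [0.623, -0.166, 0.054]]
paint_can 0.59 [221.7, 209.6, 21.3, 28.2] [0.787 0.006 0.078] [[0.755, -0.034, 0.007], [0.812, 0.02, 0.093]]
tape_roll 0.79 [369.9, 297.4, 38.8, 38.1] [0.547 0.44  0.024] [[0.5, 0.397, 0.0], [0.597, 0.487, 0.029]]
jar 0.92 [226.2, 102.0, 15.8, 27.9] [ 0.567 -0.432  0.057] [[0.537, -0.477, 0.002], [0.589, -0.42, 0.089]]
```

Run:
```python
import cv2,numpy as np
a=cv2.imread('pics/top0.png')[130:310,170:470]
cv2.imwrite('pics/top0c.png',cv2.resize(a,(800,480),interpolation=cv2.INTER_CUBIC))
W=np.load('top0.npy')
def pca(m,name):
    P=W[m][:,:2].astype(np.float32); r=cv2.minAreaRect(P); print(name,len(P),np.round(r[0],4),np.round(r[1],4),round(r[2],2), 'z',np.round(np.median(W[m][:,2]),4))
x,y,z=W[...,0],W[...,1],W[...,2]
sp=(x>.39)&(x<.62)&(y>-.07)&(y<.06)
pca(sp&(z>.045),'handle')
img=cv2.imread('pics/top0.png')
m=sp&(z>.045); print(np.round(np.polyfit(x[m],y[m],1),4), x[m].min(),x[m].max())
pl=(x>.48)&(x<.64)&(y>.12)&(y<.33)
pca(pl&(z>.0515),'plate'); pca(pl&(z>.058),'boss'); pca(pl&(z>.042),'plate+rails')
ca=(x>.48)&(x<.68)&(y>-.32)&(y<-.12)
for s in(-1,1): pca(ca&(z>.045)&(z<.06)&(s*(y+.227)>0),'crail')
pca(ca&(x<.54)&(z>.026)&(z<.036)&(abs(y+.227)<.05),'wall')
pca((x>.45)&(x<.9)&(y<-.1)&(y>-.35)&(z>.085),'hood')
print('bench z',np.median(z[(x>.3)&(x<.45)&(y>.1)]))
```

```text
handle 255 [ 0.4547 -0.0062] [0.0981 0.021 ] 1.41 z 0.0607
[ 0.0197 -0.0152] 0.40588125815906034 0.5037421601157204
plate 1035 [0.5554 0.2282] [0.0886 0.1186] 0.75 z 0.0563
boss 269 [0.5562 0.2269] [0.1145 0.0818] 88.76 z 0.0592
plate+rails 1106 [0.5555 0.2282] [0.0886 0.1186] 0.81 z 0.056
crail 121 [ 0.5818 -0.2764] [0.0896 0.0117] 5.76 z 0.0522
crail 120 [ 0.6029 -0.1706] [0.1515 0.0306] 20.18 z 0.0528
wall 72 [ 0.5201 -0.2271] [0.0362 0.0984] 1.55 z 0.0312
hood 2285 [ 0.7324 -0.2138] [0.1168 0.1795] 5.59 z 0.0897
bench z 0.0016766447591926026
```

View pics/top0c.png

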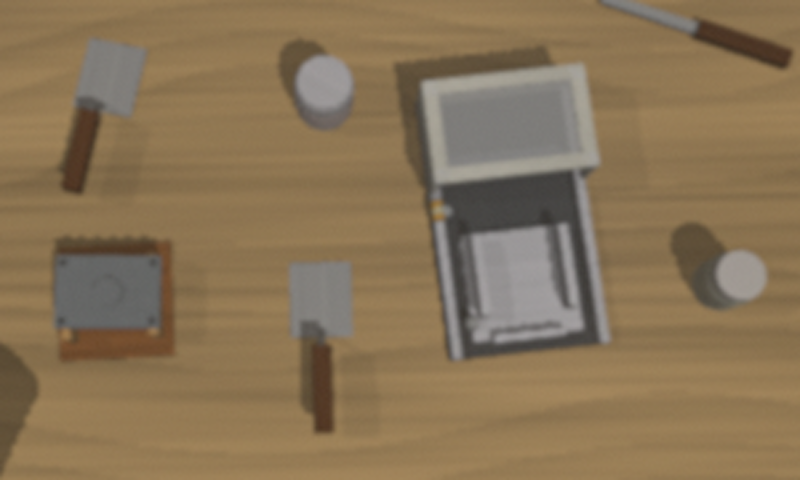

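The crop shows the wanted spatula, the one nearest the base, at (320,345). The plate is on its rack at (108,290) and the carriage, pulled out, at (520,285), both slightly rotated. Next I refine the poses using both cameras.

```bash
cat > fit.py <<'E'
from h import *
def rect(P,name):
    r=cv2.minAreaRect(P.astype(np.float32)); a=r[2]; a=(a+45)%90-45
    print(name,len(P),np.round(r[0],4),np.round(r[1],4),round(a,2)); return r
def rng(P,o,yaw):
    c,s=np.cos(yaw),np.sin(yaw); Q=P[:,:2]-o; return np.c_[Q[:,0]*c+Q[:,1]*s,-Q[:,0]*s+Q[:,1]*c,P[:,2]]
E
python3 - <<'E'
from fit import *
from scipy.spatial.transform import Rotation as R
o=manip.observe(); print(np.round(R.from_euler('xyz',o['tool_rot']).as_matrix(),4))
for n in('top','scene'):
    W=np.load(n+'0.npy');P=W.reshape(-1,3); x,y,z=P.T; print(n)
    b=P[(x>.3)&(x<.4)&(y>-.1)&(y<.1)]; print('bench',np.median(b[:,2]))
    sp=(x>.39)&(x<.62)&(y>-.07)&(y<.06)
    rect(P[sp&(z>.045)][:,:2],'handle')
    pl=(x>.48)&(x<.64)&(y>.12)&(y<.33)
    rect(P[pl&(z>.053)][:,:2],'plate')
    q=P[pl&(z>.053)]; print(' mid pct',np.round((np.percentile(q,3,axis=0)+np.percentile(q,97,axis=0))/2,4))
    k=P[(x>.45)&(x<.9)&(y<-.1)&(y>-.35)&(z>.083)]; rect(k[:,:2],'hood')
    Q=rng(P,np.array([.5757,-.2292]),np.radians(5.6))
    for s in(-1,1):
        m=(abs(Q[:,0])<.09)&(Q[:,1]*s>.035)&(Q[:,1]*s<.065)&(Q[:,2]>.04)&(Q[:,2]<.062)
        q=Q[m]; print(' rail',s,len(q),np.round(np.percentile(q,[2,50,98],axis=0),4).tolist())
    for zl in(.026,):
        m=(Q[:,0]<-.05)&(Q[:,0]>-.1)&(abs(Q[:,1])<.06)&(Q[:,2]>zl)&(Q[:,2]<.037); q=Q[m]
        print(' wall',len(q),np.round(np.percentile(q,[2,50,98],axis=0),4).tolist())
    # rack board & rails
    m=(x>.46)&(x<.65)&(y>.12)&(y<.34)&(z>.004)&(z<.012); print(' board', np.round(np.percentile(P[m],[2,98],axis=0),4).tolist())
# rectified top images at plane heights, 1 mm/px
c=manip.calibration('top'); T=np.linalg.inv(np.array(c['T'])); img=cv2.imread('pics/top0.png')
def rectify(z,x0,x1,y0,y1,s=.0004):
    X,Y=np.meshgrid(np.arange(y1,y0,-s),np.arange(x1,x0,-s)); X,Y=Y,X
    p=np.stack([X,Y,np.full_like(X,z),np.ones_like(X)],-1)@T.T
    u=c['fx']*p[...,0]/-p[...,2]+c['cx']; v=-c['fy']*p[...,1]/-p[...,2]+c['cy']
    return cv2.remap(img,u.astype(np.float32),v.astype(np.float32),cv2.INTER_CUBIC)
a=rectify(.054,.48,.63,.15,.31); b=rectify(.052,.48,.65,-.31,-.15)
h=max(len(a),len(b)); a,b=[cv2.copyMakeBorder(k,0,h-len(k),0,0,cv2.BORDER_CONSTANT) for k in(a,b)]
o=np.hstack([a,b]); print(o.shape); cv2.imwrite('pics/rect.png',o)
E
```

```text
[[ 0.000e+00 -9.560e-01  2.935e-01]
 [ 1.000e-04  2.935e-01  9.560e-01]
 [-1.000e+00  0.000e+00  1.000e-04]]
top
bench 0.0030175555553549893
handle 255 [ 0.4547 -0.0062] [0.0981 0.021 ] 1.41
plate 935 [0.5553 0.2278] [0.0882 0.1179] 0.82
 mid pct [0.559  0.2273 0.0575]
hood 2382 [ 0.7324 -0.2138] [0.1168 0.1795] 5.59
 rail -1 135 [[-0.0416, -0.0524, 0.0416], [-0.0003, -0.0467, 0.0515], [0.0443, -0.0422, 0.0572]]
 rail 1 126 [[-0.0418, 0.0432, 0.041], [0.0023, 0.0491, 0.0524], [0.0452, 0.0537, 0.0579]]
 wall 73 [[-0.0721, -0.0361, 0.0278], [-0.0682, 0.004, 0.0321], [-0.0578, 0.0489, 0.0365]]
 board [[0.4646, 0.128, 0.0041], [0.6459, 0.3338, 0.0115]]
scene
bench 0.0005241372279181089
handle 218 [ 0.4507 -0.0059] [0.1005 0.0269] 1.69
plate 814 [0.5574 0.2279] [0.1166 0.082 ] -0.65
 mid pct [0.5579 0.228  0.0563]
hood 1513 [ 0.7295 -0.2139] [0.1169 0.1847] 5.48
 rail -1 111 [[-0.0434, -0.0535, 0.0403], [0.0011, -0.0445, 0.0499], [0.0438, -0.0404, 0.0558]]
 rail 1 120 [[-0.0448, 0.0419, 0.0402], [0.0022, 0.0515, 0.0504], [0.0439, 0.0555, 0.0556]]
 wall 46 [[-0.0743, -0.0363, 0.027], [-0.0687, 0.0033, 0.0317], [-0.0639, 0.043, 0.0368]]
 board [[0.4721, 0.1295, 0.0041], [0.6375, 0.3179, 0.0111]]
(426, 800, 3)
```

View pics/rect.png

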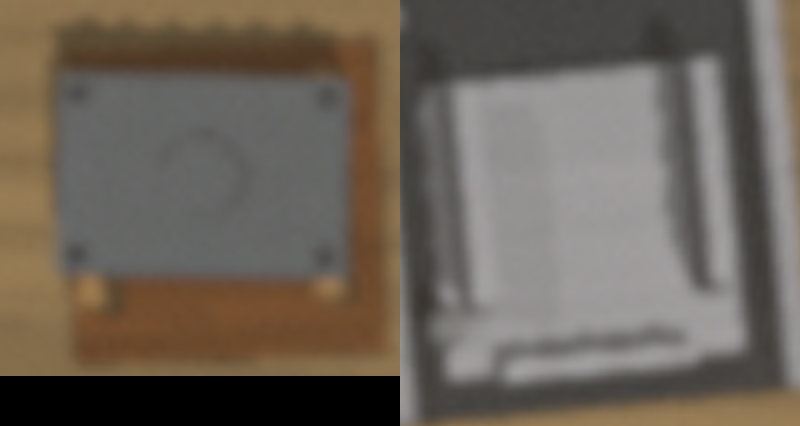

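The rectified view, left half, shows the plate centred at about (205,175) px, world (0.558, 0.228), with yaw near 0°. The rack is yawed about 2°. In the right half the carriage rails are centred near (0.576, -0.229), box yaw about 5.6°, nearly fully out. I'm moving to the spatula now.

```bash
python3 -m inch '[{"dx":2.2,"dy":-3.96,"dz":-0.4,"turn":1.3},{"dx":2.2,"dy":-3.96,"dz":-0.4,"turn":1.3},{"dx":2.2,"dy":-3.96,"dz":-0.4,"turn":1.3},{"dx":2.2,"dy":-3.96,"dz":-0.4,"turn":1.3},{"dx":2.2,"dy":-3.96,"dz":-0.4,"turn":1.3}]'; python3 -m inch '[{"dx":2.2,"dy":-3.96,"dz":-0.4,"turn":1.3},{"dx":2.2,"dy":-3.96,"dz":-0.4,"turn":1.3},{"dx":2.2,"dy":-3.96,"dz":-0.4,"turn":1.3},{"dx":2.2,"dy":-3.96,"dz":-0.4,"turn":1.3},{"dx":2.2,"dy":-3.96,"dz":-0.4,"turn":1.3}]'; python3 -m inch '[{"dx":2.2,"dy":-3.96,"dz":-0.4,"turn":1.3},{"dx":2.2,"dy":-3.96,"dz":-0.4,"turn":1.3},{"dx":2.2,"dy":-3.96,"dz":-0.4,"turn":1.3},{"dx":2.2,"dy":-3.96,"dz":-0.4,"turn":1.3},{}]'
cat > st.py <<'E'
from h import *
from scipy.spatial.transform import Rotation as R
def st():
    o=manip.observe(); M=R.from_euler('xyz',o['tool_rot']).as_matrix(); z=M[:,2]
    print('t %.2f'%o['time_s'],'tcp',np.round(o['eef_pos'],4),'yaw %.2f'%np.degrees(np.arctan2(-z[0],z[1])),'down',np.round(M[:,0],3),'F',np.round(o['contact_force'],2),'open %.4f'%o['opening'])
    return o
if __name__=='__main__': st()
E
python3 st.py
```

```text
t 1.00 tcp [0.1687 0.5497 0.2055] yaw -17.07 down [ 0.  0. -1.] F [-0.4   0.39 -0.16] open 0.0941validation failed for argument at $[0]...
validation failed for argument at $[0]...
validation failed for argument at $[0]...
```

```bash
python3 -m inch '[{"dx":2.2,"dy":-3.96,"dz":-0.4,"turn":1.3,"claw":1},{"dx":2.2,"dy":-3.96,"dz":-0.4,"turn":1.3,"claw":1},{"dx":2.2,"dy":-3.96,"dz":-0.4,"turn":1.3,"claw":1},{"dx":2.2,"dy":-3.96,"dz":-0.4,"turn":1.3,"claw":1},{"dx":2.2,"dy":-3.96,"dz":-0.4,"turn":1.3,"claw":1}]'
```

```text
time_s: 1.5
eef_pos: [0.2793, 0.3503, 0.1855]
tool_rot: [-0.798, 1.57, 0.59]
contact_force: [0.8, 0.3, -0.4]
opening: 0.0936
```

Every row needs all five keys. The move reached its target, so I continue.

```bash
python3 -m inch '[{"dx":2.2,"dy":-3.96,"dz":-0.4,"turn":1.3,"claw":1},{"dx":2.2,"dy":-3.96,"dz":-0.4,"turn":1.3,"claw":1},{"dx":2.2,"dy":-3.96,"dz":-0.4,"turn":1.3,"claw":1},{"dx":2.2,"dy":-3.96,"dz":-0.4,"turn":1.3,"claw":1},{"dx":2.2,"dy":-3.96,"dz":-0.4,"turn":1.3,"claw":1}]'; python3 -m inch '[{"dx":2.2,"dy":-3.96,"dz":-0.4,"turn":1.3,"claw":1},{"dx":2.2,"dy":-3.96,"dz":-0.4,"turn":1.3,"claw":1},{"dx":2.2,"dy":-3.96,"dz":-0.4,"turn":1.3,"claw":1},{"dx":2.2,"dy":-3.96,"dz":-0.4,"turn":1.3,"claw":1},{"dx":0,"dy":0,"dz":0,"turn":0,"claw":0}]'; python3 st.py
```

```text
time_s: 2.0
eef_pos: [0.3895, 0.1521, 0.1657]
tool_rot: [-1.106, 1.57, 0.395]
contact_force: [1.5, 0.9, -0.5]
opening: 0.0942
time_s: 2.5
eef_pos: [0.4798, -0.0094, 0.1492]
tool_rot: [-2.414, 1.568, -0.828]
contact_force: [-0.0, 0.3, 0.2]
opening: 0.089
t 2.50 tcp [ 0.4798 -0.0094  0.1492] yaw 0.85 down [ 0.002 -0.002 -1.   ] F [-0.01  0.3   0.2 ] open 0.0890
```

```bash
python3 -m inch '[{"dx":0,"dy":0,"dz":-3,"turn":0.2,"claw":0},{"dx":0,"dy":0,"dz":-3,"turn":0,"claw":0},{"dx":0,"dy":0,"dz":-3,"turn":0,"claw":0},{"dx":0,"dy":0,"dz":-3,"turn":0,"claw":0},{"dx":0,"dy":0,"dz":0,"turn":0,"claw":0}]'; python3 st.py; python3 -m inch '[{"dx":0,"dy":0,"dz":0,"turn":0,"claw":-1},{"dx":0,"dy":0,"dz":0,"turn":0,"claw":-1},{"dx":0,"dy":0,"dz":0,"turn":0,"claw":-1},{"dx":0,"dy":0,"dz":0,"turn":0,"claw":-1},{"dx":0,"dy":0,"dz":0,"turn":0,"claw":-1}]' 50;python3 -m inch '[{"dx":0,"dy":0,"dz":0,"turn":0,"claw":-1},{"dx":0,"dy":0,"dz":0,"turn":0,"claw":-1},{"dx":0,"dy":0,"dz":0,"turn":0,"claw":-1}]';  python3 st.py
```

```text
time_s: 3.0
eef_pos: [0.4731, -0.0036, 0.0267]
tool_rot: [1.35, 1.563, 2.944]
contact_force: [0.1, -0.9, 0.8]
opening: 0.0497
t 3.00 tcp [ 0.4731 -0.0036  0.0267] yaw 1.35 down [-0.008  0.002 -1.   ] F [ 0.12 -0.9   0.8 ] open 0.0497
time_s: 3.5
eef_pos: [0.4778, -0.0048, 0.0308]
tool_rot: [-1.704, 1.568, -0.11]
contact_force: [-0.7, 0.3, 6.1]
opening: 0.022
time_s: 3.8
eef_pos: [0.4778, -0.0048, 0.0308]
tool_rot: [-1.699, 1.568, -0.105]
contact_force: [-0.9, 0.5, 6.4]
opening: 0.0215
t 3.80 tcp [ 0.4778 -0.0048  0.0308] yaw 1.33 down [ 0.003 -0.    -1.   ] F [-0.9   0.53  6.37] open 0.0215
```

```bash
python3 -m inch '[{"dx":0,"dy":0,"dz":1,"turn":0,"claw":-1},{"dx":0,"dy":0,"dz":2,"turn":0,"claw":-1},{"dx":0,"dy":0,"dz":2,"turn":0,"claw":-1},{"dx":0,"dy":0,"dz":1,"turn":0,"claw":-1},{"dx":0,"dy":0,"dz":0,"turn":0,"claw":-1}]' ;python3 -m inch '[{"dx":0,"dy":0,"dz":0,"turn":0,"claw":-1},{"dx":0,"dy":0,"dz":0,"turn":0,"claw":-1}]'
python3 - <<'E'
from fit import *; from st import st
o=st(); t=o['eef_pos']
z=o['tool_rot']
for n in('top','scene'):
    p,d=snap(n,n+'1.png'); W=world(n,d); P=W.reshape(-1,3)
    Q=rng(P,t[:2],np.radians(1.33)); Q[:,2]-=t[2]
    m=(Q[:,0]>.042)&(Q[:,0]<.14)&(abs(Q[:,1])<.06)&(Q[:,2]>-.05)&(Q[:,2]<.02); q=Q[m]
    A=np.c_[q[:,:2],np.ones(len(q))]; k=np.linalg.lstsq(A,q[:,2],rcond=None)[0]
    r=rect(q[:,:2],n+' blade rel'); print(len(q),'pct',np.round(np.percentile(q,[1,50,99],axis=0),4).tolist(),'slopes',np.round(k,4))
E
```

```text
time_s: 4.3
eef_pos: [0.4777, -0.0048, 0.0909]
tool_rot: [-1.706, 1.568, -0.112]
contact_force: [0.2, -0.1, -1.6]
opening: 0.0216
time_s: 4.5
eef_pos: [0.4758, -0.0045, 0.0886]
tool_rot: [1.341, 1.569, 2.935]
contact_force: [-0.4, 0.2, -1.4]
opening: 0.0215
t 4.50 tcp [ 0.4758 -0.0045  0.0886] yaw 1.34 down [-0.002  0.    -1.   ] F [-0.38  0.21 -1.44] open 0.0215
top blade rel 123 [ 0.1085 -0.0021] [0.067  0.0182] -2.22
123 pct [[0.0987, -0.0358, -0.0333], [0.1107, -0.0069, -0.0276], [0.1182, 0.0311, -0.0229]] slopes [-0.0316 -0.0006 -0.0243]
scene blade rel 424 [ 0.0786 -0.0011] [0.0719 0.0752] -2.11
424 pct [[0.0427, -0.0357, -0.033], [0.0792, 0.0008, -0.0286], [0.1154, 0.0339, -0.0244]] slopes [-0.0076  0.0055 -0.028 ]
```

```bash
python3 -m inch '[{"dx":-2,"dy":0,"dz":0,"turn":0,"claw":-1},{"dx":-3.6,"dy":1,"dz":0,"turn":0.5,"claw":-1},{"dx":-3,"dy":2,"dz":0,"turn":0.5,"claw":-1},{"dx":-2,"dy":3,"dz":0,"turn":0,"claw":-1},{"dx":0,"dy":4,"dz":0,"turn":0,"claw":-1}]' ;python3 -m inch '[{"dx":0,"dy":4,"dz":0,"turn":0,"claw":-1},{"dx":0,"dy":4,"dz":0,"turn":0,"claw":-1},{"dx":0,"dy":3,"dz":-0.7,"turn":0,"claw":-1},{"dx":0,"dy":1.7,"dz":-1.5,"turn":0,"claw":-1},{"dx":0,"dy":0,"dz":0,"turn":0,"claw":-1}]'; python3 -m inch '[{"dx":0,"dy":0,"dz":0,"turn":0,"claw":-1},{"dx":0,"dy":0,"dz":0,"turn":0,"claw":-1},{"dx":0,"dy":0,"dz":0,"turn":0,"claw":-1}]'
python3 - <<'E'
from fit import *; from st import st
o=st(); t=o['eef_pos']
for n in('top','scene'):
    p,d=snap(n,n+'2.png'); W=world(n,d); P=W.reshape(-1,3)
    x,y,z=P.T
    m=(x>.40)&(x<.51)&(abs(y-.225)<.08)&(z>.026)&(z<.046); q=P[m]
    r=rect(q[:,:2],n+' blade'); print(np.round(np.percentile(q,[1,50,99],axis=0),4).tolist())
    s=[]
    for lo in np.arange(.42,.495,.01):
        g=q[(q[:,0]>lo)&(q[:,0]<lo+.01)]
        if len(g)>5: s.append((lo+.005,(g[:,1].max()+g[:,1].min())/2,np.ptp(g[:,1])))
    s=np.array(s); print(np.round(s[:,1:],3).tolist(), 'edge mid slope deg',np.degrees(np.polyfit(s[:,0],s[:,1],1)[0]))
    m=(x>.50)&(x<.62)&(abs(y-.225)<.08)&(z>.053); rect(P[m][:,:2],'plate')
a=cv2.imread('pics/top2.png')[190:290,150:300]; b=cv2.imread('pics/scene2.png')[190:290,290:440]
cv2.imwrite('pics/c2.png',cv2.resize(np.hstack([a,b]),(800,267),interpolation=cv2.INTER_CUBIC))
E
```

```text
time_s: 5.1
eef_pos: [0.3665, 0.0951, 0.0887]
tool_rot: [1.708, 1.566, -2.966]
contact_force: [1.3, -0.4, -1.3]
opening: 0.022
time_s: 5.6
eef_pos: [0.3693, 0.2237, 0.0658]
tool_rot: [1.724, 1.567, -2.945]
contact_force: [-0.2, -0.1, -1.7]
opening: 0.0214
time_s: 5.9
eef_pos: [0.371, 0.2216, 0.0679]
tool_rot: [-1.447, 1.57, 0.163]
contact_force: [0.1, -0.2, -0.8]
opening: 0.0216
t 5.90 tcp [0.371  0.2216 0.0679] yaw 2.26 down [ 0.001  0.    -1.   ] F [ 0.15 -0.21 -0.82] open 0.0216
top blade 616 [0.4577 0.2327] [0.1038 0.089 ] 0.41
[[0.4063, 0.1883, 0.0343], [0.4522, 0.2199, 0.0407], [0.4899, 0.2587, 0.0455]]
[[0.218, 0.06], [0.224, 0.071], [0.224, 0.071], [0.223, 0.068], [0.222, 0.068], [0.222, 0.067], [0.223, 0.069]] edge mid slope deg 2.342951302836788
plate 942 [0.5552 0.2283] [0.0881 0.1182] 0.89
scene blade 576 [0.4559 0.2326] [0.1105 0.0892] 1.88
[[0.4029, 0.1886, 0.0346], [0.4461, 0.225, 0.0397], [0.4877, 0.2597, 0.0444]]
[[0.223, 0.07], [0.223, 0.07], [0.225, 0.067], [0.224, 0.071], [0.224, 0.069], [0.224, 0.071], [0.225, 0.07]] edge mid slope deg 1.1344615445520247
plate 797 [0.5549 0.2277] [0.1172 0.0889] -0.47
```

View pics/c2.png

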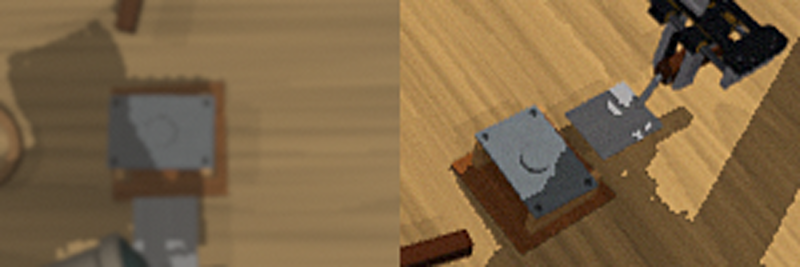

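The picture shows the blade level in front of the rack channel, centred on it. Next I insert slowly while watching the forces.

```bash
python3 -m inch '[{"dx":1.2,"dy":0.04,"dz":0,"turn":0,"claw":-1},{"dx":1.2,"dy":0.04,"dz":0,"turn":0,"claw":-1},{"dx":1.2,"dy":0.04,"dz":0,"turn":0,"claw":-1},{"dx":1.2,"dy":0.04,"dz":0,"turn":0,"claw":-1},{"dx":0,"dy":0,"dz":0,"turn":0,"claw":-1}]' ;python3 -m inch '[{"dx":1.2,"dy":0.04,"dz":0,"turn":0,"claw":-1},{"dx":1.2,"dy":0.04,"dz":0,"turn":0,"claw":-1},{"dx":1.2,"dy":0.04,"dz":0,"turn":0,"claw":-1},{"dx":1.2,"dy":0.04,"dz":0,"turn":0,"claw":-1},{"dx":1.1,"dy":0.03,"dz":0,"turn":0,"claw":-1}]'; python3 -m inch '[{"dx":0,"dy":0,"dz":0,"turn":0,"claw":-1},{"dx":0,"dy":0,"dz":0,"turn":0,"claw":-1},{"dx":0,"dy":0,"dz":0,"turn":0,"claw":-1},{"dx":0,"dy":0,"dz":0,"turn":0,"claw":-1}]'
python3 - <<'E'
from fit import *; from st import st
o=st(); t=o['eef_pos']
for n in('top','scene'):
    p,d=snap(n,n+'3.png'); W=world(n,d); P=W.reshape(-1,3)
    x,y,z=P.T
    m=(x>.50)&(x<.62)&(abs(y-.225)<.08)&(z>.053)&(z<.066); rect(P[m][:,:2],'plate')
a=cv2.imread('pics/top3.png')[190:290,150:300]; b=cv2.imread('pics/scene3.png')[190:290,290:440]
cv2.imwrite('pics/c3.png',cv2.resize(np.hstack([a,b]),(800,267),interpolation=cv2.INTER_CUBIC))
E
```

```text
time_s: 6.5
eef_pos: [0.4217, 0.2242, 0.0676]
tool_rot: [-1.313, 1.568, 0.298]
contact_force: [0.1, -0.5, -1.9]
opening: 0.0212
time_s: 7.0
eef_pos: [0.479, 0.2259, 0.0675]
tool_rot: [-1.082, 1.57, 0.529]
contact_force: [0.2, -0.1, -1.5]
opening: 0.0215
time_s: 7.4
eef_pos: [0.477, 0.2258, 0.0675]
tool_rot: [1.593, 1.57, -3.079]
contact_force: [-0.8, 0.4, -0.8]
opening: 0.0219
t 7.40 tcp [0.477  0.2258 0.0675] yaw 2.35 down [-0.001 -0.    -1.   ] F [-0.79  0.36 -0.76] open 0.0219
plate 564 [0.5622 0.2256] [0.1128 0.0772] -0.98
plate 830 [0.5534 0.2279] [0.1171 0.0948] -0.89
```

View pics/c3.png

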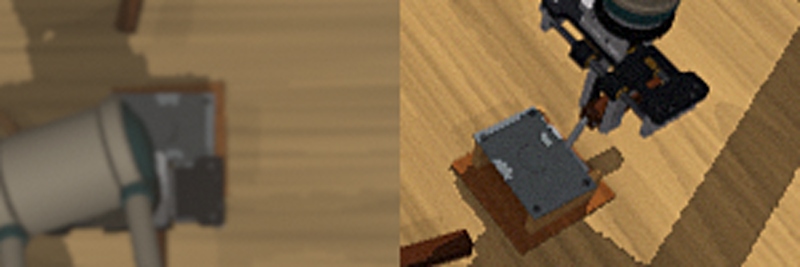

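```bash
python3 -m inch '[{"dx":0,"dy":0,"dz":0.4,"turn":0,"claw":-1},{"dx":0,"dy":0,"dz":0.4,"turn":0,"claw":-1},{"dx":0,"dy":0,"dz":0.2,"turn":0,"claw":-1},{"dx":0,"dy":0,"dz":0.2,"turn":0,"claw":-1},{"dx":0,"dy":0,"dz":0.2,"turn":0,"claw":-1}]' ;python3 -m inch '[{"dx":0,"dy":0,"dz":0.2,"turn":0,"claw":-1},{"dx":0,"dy":0,"dz":0.4,"turn":0,"claw":-1},{"dx":0,"dy":0,"dz":0.6,"turn":0,"claw":-1},{"dx":0,"dy":0,"dz":1,"turn":0,"claw":-1},{"dx":0,"dy":0,"dz":1,"turn":0,"claw":-1}]'; python3 -m inch '[{"dx":0,"dy":0,"dz":0.8,"turn":0,"claw":-1},{"dx":0,"dy":0,"dz":0.5,"turn":0,"claw":-1},{"dx":0,"dy":0,"dz":0,"turn":0,"claw":-1},{"dx":0,"dy":0,"dz":0,"turn":0,"claw":-1},{"dx":0,"dy":0,"dz":0,"turn":0,"claw":-1}]'
python3 - <<'E'
from fit import *; from st import st
o=st(); t=o['eef_pos']
for n in('top','scene'):
    p,d=snap(n,n+'4.png'); W=world(n,d); P=W.reshape(-1,3)
    x,y,z=P.T
    m=(x>.49)&(x<.64)&(abs(y-.227)<.08)&(z>.08)&(z<.115); q=P[m]; rect(q[:,:2],'plate')
    A=np.c_[q[:,:2]-q[:,:2].mean(0),np.ones(len(q))]; print('slope',np.round(np.linalg.lstsq(A,q[:,2],rcond=None)[0],4))
b=cv2.imread('pics/scene4.png')[170:290,290:450]
cv2.imwrite('pics/c4.png',cv2.resize(b,(640,480),interpolation=cv2.INTER_CUBIC))
E
```

```text
time_s: 8.0
eef_pos: [0.4775, 0.2258, 0.0816]
tool_rot: [1.459, 1.57, 3.07]
contact_force: [0.2, -0.0, -2.3]
opening: 0.022
time_s: 8.5
eef_pos: [0.4778, 0.2259, 0.1144]
tool_rot: [-0.963, 1.57, 0.648]
contact_force: [-0.4, -0.0, -3.2]
opening: 0.0219
time_s: 9.0
eef_pos: [0.4773, 0.2257, 0.1261]
tool_rot: [1.749, 1.57, -2.922]
contact_force: [0.7, -0.2, -1.9]
opening: 0.0217
t 9.00 tcp [0.4773 0.2257 0.1261] yaw 2.33 down [-0.001 -0.    -1.   ] F [ 0.73 -0.15 -1.93] open 0.0217
plate 693 [0.5622 0.2205] [0.1036 0.0749] -0.39
slope [-0.022   0.018   0.1033]
plate 1140 [0.5533 0.2273] [0.1174 0.0928] -0.53
slope [-0.0008 -0.0004  0.1016]
```

View pics/c4.png

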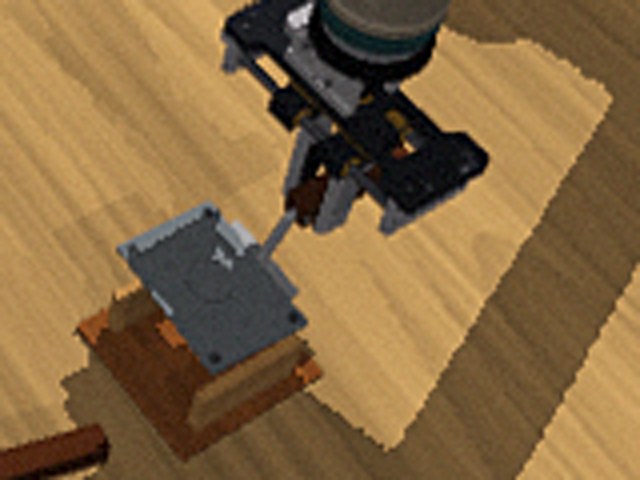

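The plate is lifted level on the blade (scene slope about 0). Transporting it with gentle ramps.

```bash
python3 -m inch '[{"dx":0,"dy":-0.5,"dz":0,"turn":0,"claw":-1},{"dx":0,"dy":-1,"dz":0,"turn":0,"claw":-1},{"dx":0,"dy":-1.5,"dz":0,"turn":0,"claw":-1},{"dx":0,"dy":-2,"dz":0,"turn":0,"claw":-1},{"dx":0,"dy":-2.5,"dz":0,"turn":0.2,"claw":-1}]' ;python3 -m inch '[{"dx":0,"dy":-2.5,"dz":0,"turn":0.3,"claw":-1},{"dx":0.2,"dy":-2.5,"dz":0,"turn":0.5,"claw":-1},{"dx":0.2,"dy":-2.5,"dz":0,"turn":0.5,"claw":-1},{"dx":0.2,"dy":-2.5,"dz":0,"turn":0.5,"claw":-1},{"dx":0.2,"dy":-2.5,"dz":0,"turn":0.5,"claw":-1}]'; python3 -m inch '[{"dx":0.2,"dy":-2.5,"dz":0,"turn":0.5,"claw":-1},{"dx":0.2,"dy":-2.5,"dz":0,"turn":0.5,"claw":-1},{"dx":0.2,"dy":-2.5,"dz":0,"turn":0.5,"claw":-1},{"dx":0.2,"dy":-2.5,"dz":0,"turn":0.5,"claw":-1},{"dx":0.2,"dy":-2.5,"dz":0,"turn":0.5,"claw":-1}]';  python3 -m inch '[{"dx":0.1,"dy":-2.5,"dz":0,"turn":0.5,"claw":-1},{"dx":0,"dy":-2.5,"dz":0,"turn":0.3,"claw":-1},{"dx":0,"dy":-2.5,"dz":0,"turn":0.2,"claw":-1},{"dx":0,"dy":-2,"dz":0,"turn":0,"claw":-1},{"dx":0,"dy":-1.5,"dz":0,"turn":0,"claw":-1}]'; python3 -m inch '[{"dx":0,"dy":-1,"dz":0,"turn":0,"claw":-1},{"dx":0,"dy":-0.5,"dz":0,"turn":0,"claw":-1},{"dx":0,"dy":0,"dz":0,"turn":0,"claw":-1},{"dx":0,"dy":0,"dz":0,"turn":0,"claw":-1},{"dx":0,"dy":0,"dz":0,"turn":0,"claw":-1}]'
cat > see.py <<'E'
from fit import *; from st import st
import sys
k=sys.argv[1]; zlo,zhi=float(sys.argv[2]),float(sys.argv[3])
st()
for n in('top','scene'):
    p,d=snap(n,n+k+'.png'); W=world(n,d); P=W.reshape(-1,3)
    x,y,z=P.T
    m=(x>.50)&(x<.66)&(abs(y+.228)<.075)&(z>zlo)&(z<zhi); q=P[m]; r=rect(q[:,:2],n+' plate')
    A=np.c_[q[:,:2]-q[:,:2].mean(0),np.ones(len(q))]; print('slope',np.round(np.linalg.lstsq(A,q[:,2],rcond=None)[0],4))
    # edge lines in box frame
    Q=rng(q,np.array([.5764,-.2282]),np.radians(5.55))
    print(' box-frame pct',np.round(np.percentile(Q[:,:2],[1,50,99],axis=0),4).tolist())
    e=[[],[],[],[]]
    for v in np.arange(-.045,.046,.006):
        g=Q[abs(Q[:,1]-v)<.003]
        if len(g)>8: e[0].append((v,g[:,0].min())); e[1].append((v,g[:,0].max()))
    for v in np.arange(-.03,.031,.006):
        g=Q[abs(Q[:,0]-v)<.003]
        if len(g)>8: e[2].append((v,g[:,1].min())); e[3].append((v,g[:,1].max()))
    for nm,a in zip(('x-','x+','y-','y+'),e):
        a=np.array(a)
        if len(a)>3:
            s,c=np.polyfit(a[:,0],a[:,1],1); print('  edge',nm,'at %.4f'%c,'tilt %.2f deg'%np.degrees(np.arctan(s)*(-1 if nm[0]=='x' else 1)),'resid %.4f'%np.std(a[:,1]-s*a[:,0]-c))
a=cv2.imread(f'pics/top{k}.png')[190:290,300:450]; b=cv2.imread(f'pics/scene{k}.png')[120:220,200:350]
cv2.imwrite(f'pics/c{k}.png',cv2.resize(np.hstack([a,b]),(800,267),interpolation=cv2.INTER_CUBIC))
E
python3 see.py 5 .08 .115
```

```text
time_s: 9.6
eef_pos: [0.4776, 0.1493, 0.1265]
tool_rot: [-3.039, 1.571, -1.424]
contact_force: [-0.8, -0.3, -2.3]
opening: 0.0218
time_s: 10.1
eef_pos: [0.4852, 0.0235, 0.1266]
tool_rot: [2.879, 1.57, -1.749]
contact_force: [0.1, 0.4, -1.5]
opening: 0.0217
time_s: 10.6
eef_pos: [0.4949, -0.1014, 0.1266]
tool_rot: [2.515, 1.57, -2.07]
contact_force: [-0.2, 0.1, -1.7]
opening: 0.0217
time_s: 11.1
eef_pos: [0.4958, -0.2116, 0.1265]
tool_rot: [2.588, 1.57, -1.98]
contact_force: [-0.2, 0.3, -2.6]
opening: 0.022
time_s: 11.6
eef_pos: [0.4967, -0.2233, 0.1265]
tool_rot: [0.236, 1.57, 1.953]
contact_force: [0.3, -0.1, -2.8]
opening: 0.022
t 11.60 tcp [ 0.4967 -0.2233  0.1265] yaw 8.39 down [-0.     0.001 -1.   ] F [ 0.26 -0.15 -2.84] open 0.0220
top plate 751 [ 0.5783 -0.2048] [0.0821 0.1007] 5.03
slope [-0.0097 -0.0186  0.1029]
 box-frame pct [[-0.0342, -0.0192], [0.0109, 0.0346], [0.0448, 0.0723]]
  edge x- at -0.0001 tilt 47.15 deg resid 0.0094
  edge x+ at 0.0438 tilt -0.21 deg resid 0.0009
  edge y- at 0.0009 tilt -26.58 deg resid 0.0026
  edge y+ at 0.0723 tilt -0.51 deg resid 0.0006
scene plate 663 [ 0.5725 -0.2131] [0.0947 0.1214] 3.15
slope [0.0011 0.0023 0.1021]
 box-frame pct [[-0.0468, -0.0429], [0.0015, 0.0182], [0.0429, 0.0733]]
  edge x- at -0.0431 tilt 7.13 deg resid 0.0034
  edge x+ at 0.0421 tilt -1.43 deg resid 0.0013
  edge y- at -0.0416 tilt -2.40 deg resid 0.0025
  edge y+ at 0.0734 tilt -2.82 deg resid 0.0017
```

View pics/c5.png

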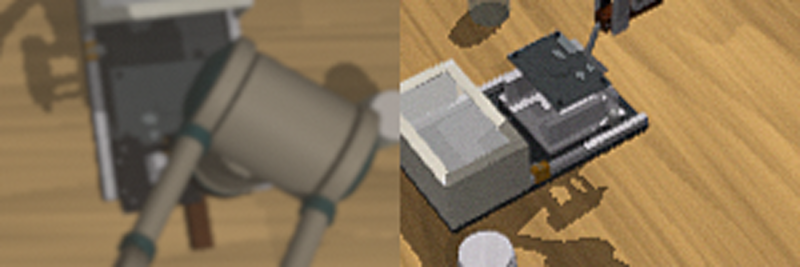

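```bash
python3 -m inch '[{"dx":0,"dy":-0.4,"dz":0,"turn":0.2,"claw":-1},{"dx":0.1,"dy":-0.8,"dz":-0.4,"turn":0.3,"claw":-1},{"dx":0,"dy":-0.4,"dz":-0.8,"turn":0,"claw":-1},{"dx":0,"dy":0,"dz":-1,"turn":0,"claw":-1},{"dx":0,"dy":0,"dz":-0.8,"turn":0,"claw":-1}]' ;python3 -m inch '[{"dx":0,"dy":0,"dz":-0.4,"turn":0,"claw":-1},{"dx":0,"dy":0,"dz":-0.2,"turn":0,"claw":-1},{"dx":0,"dy":0,"dz":0,"turn":0,"claw":-1},{"dx":0,"dy":0,"dz":0,"turn":0,"claw":-1},{"dx":0,"dy":0,"dz":0,"turn":0,"claw":-1}]'; python3 see.py 6 .06 .08
python3 - <<'E'
import cv2
b=cv2.imread('pics/scene6.png')[120:210,215:335]
cv2.imwrite('pics/c6b.png',cv2.resize(b,(800,600),interpolation=cv2.INTER_CUBIC))
E
```

```text
time_s: 12.2
eef_pos: [0.4971, -0.24, 0.095]
tool_rot: [0.724, 1.569, 2.448]
contact_force: [0.3, 0.7, -3.2]
opening: 0.0219
time_s: 12.7
eef_pos: [0.498, -0.2403, 0.0909]
tool_rot: [-2.171, 1.57, -0.446]
contact_force: [-0.4, -0.6, -2.2]
opening: 0.0217
t 12.70 tcp [ 0.498  -0.2403  0.0909] yaw 8.84 down [ 0.001 -0.    -1.   ] F [-0.35 -0.64 -2.19] open 0.0217
top plate 775 [ 0.5799 -0.2251] [0.0838 0.1081] 4.97
slope [-0.0126 -0.0161  0.0675]
 box-frame pct [[-0.0352, -0.0433], [0.0105, 0.0157], [0.0441, 0.0561]]
  edge x- at -0.0178 tilt 34.12 deg resid 0.0124
  edge x+ at 0.0437 tilt -0.31 deg resid 0.0009
  edge y- at -0.0215 tilt -25.70 deg resid 0.0029
  edge y+ at 0.0556 tilt -0.52 deg resid 0.0008
scene plate 635 [ 0.573  -0.2305] [0.0943 0.1194] 6.08
slope [ 0.0008 -0.0039  0.0664]
 box-frame pct [[-0.0474, -0.0585], [0.0018, 0.0025], [0.0421, 0.0574]]
  edge x- at -0.0443 tilt 1.91 deg resid 0.0056
  edge x+ at 0.0410 tilt -0.66 deg resid 0.0014
  edge y- at -0.0578 tilt -0.91 deg resid 0.0029
  edge y+ at 0.0571 tilt 1.06 deg resid 0.0009
```

View pics/c6b.png

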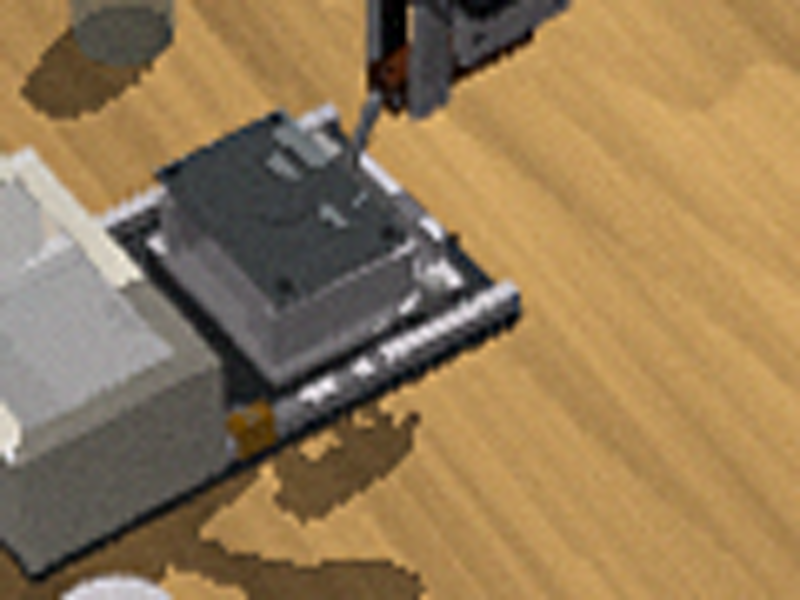

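The scene view shows the plate hovering squarely over the carriage rails, within about 2 mm. I nudge it by (-2, +1) mm, lower it onto the rails and back the blade down clear.

```bash
python3 -m inch '[{"dx":-0.1,"dy":0.05,"dz":0,"turn":0,"claw":-1},{"dx":-0.1,"dy":0.05,"dz":-0.2,"turn":0,"claw":-1},{"dx":0,"dy":0,"dz":-0.3,"turn":0,"claw":-1},{"dx":0,"dy":0,"dz":-0.2,"turn":0,"claw":-1},{"dx":0,"dy":0,"dz":-0.1,"turn":0,"claw":-1}]' ;python3 -m inch '[{"dx":0,"dy":0,"dz":-0.1,"turn":0,"claw":-1},{"dx":0,"dy":0,"dz":-0.1,"turn":0,"claw":-1},{"dx":0,"dy":0,"dz":-0.1,"turn":0,"claw":-1},{"dx":0,"dy":0,"dz":-0.1,"turn":0,"claw":-1},{"dx":0,"dy":0,"dz":-0.1,"turn":0,"claw":-1}]'; python3 -m inch '[{"dx":0,"dy":0,"dz":-0.2,"turn":0,"claw":-1},{"dx":0,"dy":0,"dz":-0.2,"turn":0,"claw":-1},{"dx":0,"dy":0,"dz":-0.2,"turn":0,"claw":-1},{"dx":0,"dy":0,"dz":0,"turn":0,"claw":-1},{"dx":0,"dy":0,"dz":0,"turn":0,"claw":-1}]'; python3 see.py 7 .05 .062
```

```text
time_s: 13.3
eef_pos: [0.4955, -0.2391, 0.0821]
tool_rot: [0.712, 1.57, 2.437]
contact_force: [0.5, 0.1, -2.3]
opening: 0.0213
time_s: 13.8
eef_pos: [0.4959, -0.2393, 0.0776]
tool_rot: [-2.056, 1.57, -0.331]
contact_force: [-1.7, -0.1, -2.2]
opening: 0.0217
time_s: 14.3
eef_pos: [0.4957, -0.2392, 0.0714]
tool_rot: [0.375, 1.571, 2.1]
contact_force: [-0.1, -0.4, -1.4]
opening: 0.0217
t 14.30 tcp [ 0.4957 -0.2392  0.0714] yaw 8.84 down [-0.  0. -1.] F [-0.09 -0.38 -1.45] open 0.0217
top plate 695 [ 0.5777 -0.2251] [0.0869 0.1112] 4.17
slope [-0.0056 -0.0046  0.0571]
 box-frame pct [[-0.0354, -0.0447], [0.0094, 0.0188], [0.0428, 0.0575]]
  edge x- at -0.0165 tilt 38.07 deg resid 0.0118
  edge x+ at 0.0420 tilt -0.90 deg resid 0.0013
  edge y- at -0.0198 tilt -28.20 deg resid 0.0032
  edge y+ at 0.0573 tilt 0.52 deg resid 0.0007
scene plate 603 [ 0.5732 -0.2291] [0.0931 0.1238] 4.77
slope [ 0.003  -0.0023  0.0565]
 box-frame pct [[-0.0451, -0.0588], [0.0011, 0.0035], [0.0414, 0.0575]]
  edge x- at -0.0402 tilt 0.47 deg resid 0.0042
  edge x+ at 0.0400 tilt -0.26 deg resid 0.0016
  edge y- at -0.0582 tilt 2.14 deg resid 0.0015
  edge y+ at 0.0576 tilt 2.39 deg resid 0.0015
```

The plate rests centred on the rails and the force reading is slack. Withdrawing along the box axis.

```bash
python3 -m inch '[{"dx":-0.6,"dy":-0.06,"dz":0,"turn":0,"claw":-1},{"dx":-1.2,"dy":-0.12,"dz":0,"turn":0,"claw":-1},{"dx":-1.2,"dy":-0.12,"dz":0,"turn":0,"claw":-1},{"dx":-1.2,"dy":-0.12,"dz":0,"turn":0,"claw":-1},{"dx":-1.2,"dy":-0.12,"dz":0,"turn":0,"claw":-1}]' ;python3 -m inch '[{"dx":-1.2,"dy":-0.12,"dz":0,"turn":0,"claw":-1},{"dx":-1.6,"dy":-0.16,"dz":0,"turn":0,"claw":-1},{"dx":-2,"dy":-0.2,"dz":0,"turn":0,"claw":-1},{"dx":-2,"dy":-0.2,"dz":0,"turn":0,"claw":-1},{"dx":-1.4,"dy":-0.14,"dz":0,"turn":0,"claw":-1}]'; python3 -m inch '[{"dx":0,"dy":0,"dz":0,"turn":0,"claw":-1},{"dx":0,"dy":0,"dz":0,"turn":0,"claw":-1},{"dx":0,"dy":0,"dz":0,"turn":0,"claw":-1}]'; python3 see.py 8 .05 .062
```

```text
time_s: 14.9
eef_pos: [0.4402, -0.2446, 0.0716]
tool_rot: [1.055, 1.57, 2.78]
contact_force: [0.3, 0.7, -1.3]
opening: 0.0219
time_s: 15.4
eef_pos: [0.3577, -0.2525, 0.0715]
tool_rot: [0.868, 1.57, 2.593]
contact_force: [0.2, 0.8, -1.8]
opening: 0.0219
time_s: 15.7
eef_pos: [0.3607, -0.2533, 0.0717]
tool_rot: [-2.193, 1.569, -0.468]
contact_force: [-0.5, 0.2, -2.1]
opening: 0.0216
t 15.70 tcp [ 0.3607 -0.2533  0.0717] yaw 8.84 down [ 0.001 -0.001 -1.   ] F [-0.49  0.2  -2.12] open 0.0216
top plate 1061 [ 0.5775 -0.2285] [0.0893 0.1166] 5.08
slope [0.0003 0.0002 0.057 ]
 box-frame pct [[-0.0395, -0.057], [0.0019, 0.0001], [0.0426, 0.0572]]
  edge x- at -0.0371 tilt 0.55 deg resid 0.0022
  edge x+ at 0.0421 tilt -0.28 deg resid 0.0012
  edge y- at -0.0575 tilt -0.76 deg resid 0.0011
  edge y+ at 0.0571 tilt 0.22 deg resid 0.0008
scene plate 592 [ 0.5763 -0.2293] [0.0887 0.1203] 6.35
slope [ 0.0008 -0.0006  0.0565]
 box-frame pct [[-0.0401, -0.0573], [0.0014, 0.005], [0.0406, 0.0576]]
  edge x- at -0.0395 tilt -0.22 deg resid 0.0019
  edge x+ at 0.0394 tilt -0.52 deg resid 0.0021
  edge y- at -0.0566 tilt -1.18 deg resid 0.0021
  edge y+ at 0.0574 tilt 0.22 deg resid 0.0011
```

View pics/c8.png

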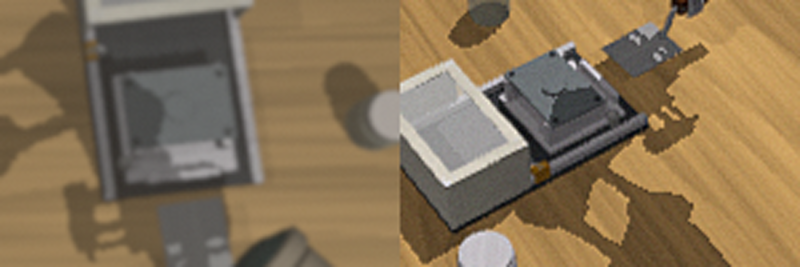

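The plate sits square and centred, within 1 mm and 0.5°, and the blade is out. Now I lay the spatula on the bare bench.

```bash
python3 -m inch '[{"dx":0,"dy":2,"dz":0,"turn":0,"claw":-1},{"dx":0,"dy":4,"dz":0,"turn":0,"claw":-1},{"dx":0,"dy":5,"dz":0,"turn":0,"claw":-1},{"dx":1,"dy":5,"dz":0,"turn":0,"claw":-1},{"dx":2,"dy":5,"dz":0,"turn":0,"claw":-1}]' ;python3 -m inch '[{"dx":2,"dy":3,"dz":-0.5,"turn":0,"claw":-1},{"dx":1,"dy":1,"dz":-1,"turn":0,"claw":-1},{"dx":0,"dy":0,"dz":-1,"turn":0,"claw":-1},{"dx":0,"dy":0,"dz":-0.5,"turn":0,"claw":-1},{"dx":0,"dy":0,"dz":-0.3,"turn":0,"claw":-1}]'; python3 -m inch '[{"dx":0,"dy":0,"dz":-0.3,"turn":0,"claw":-1},{"dx":0,"dy":0,"dz":-0.2,"turn":0,"claw":-1},{"dx":0,"dy":0,"dz":-0.2,"turn":0,"claw":-1},{"dx":0,"dy":0,"dz":0,"turn":0,"claw":-1},{"dx":0,"dy":0,"dz":0,"turn":0,"claw":-1}]'; python3 st.py
```

```text
time_s: 16.3
eef_pos: [0.3872, -0.0451, 0.0715]
tool_rot: [1.046, 1.57, 2.77]
contact_force: [0.8, -0.4, -1.3]
opening: 0.0215
time_s: 16.8
eef_pos: [0.4166, -0.0083, 0.0374]
tool_rot: [1.379, 1.568, 3.103]
contact_force: [-0.5, 0.2, -1.0]
opening: 0.0217
time_s: 17.3
eef_pos: [0.4182, -0.0075, 0.0316]
tool_rot: [-1.565, 1.57, 0.16]
contact_force: [0.0, -0.2, -1.6]
opening: 0.0219
t 17.30 tcp [ 0.4182 -0.0075  0.0316] yaw 8.82 down [ 0.  0. -1.] F [ 0.02 -0.24 -1.59] open 0.0219
```

```bash
python3 -m inch '[{"dx":0,"dy":0,"dz":-0.1,"turn":0,"claw":-1},{"dx":0,"dy":0,"dz":0,"turn":0,"claw":-1},{"dx":0,"dy":0,"dz":0,"turn":0,"claw":0},{"dx":0,"dy":0,"dz":0,"turn":0,"claw":0},{"dx":0,"dy":0,"dz":0,"turn":0,"claw":0}]' ;python3 -m inch '[{"dx":0,"dy":0,"dz":0,"turn":0,"claw":0},{"dx":0,"dy":0,"dz":2,"turn":0,"claw":0},{"dx":0,"dy":0,"dz":4,"turn":0,"claw":0},{"dx":0,"dy":0,"dz":4,"turn":0,"claw":0},{"dx":0,"dy":0,"dz":0,"turn":0,"claw":0}]'; python3 st.py
```

```text
time_s: 17.8
eef_pos: [0.4183, -0.0073, 0.0305]
tool_rot: [-1.448, 1.57, 0.277]
contact_force: [-0.7, 0.1, -0.2]
opening: 0.0422
time_s: 18.3
eef_pos: [0.4221, -0.008, 0.135]
tool_rot: [-1.9, 1.56, -0.175]
contact_force: [1.0, -0.6, 0.2]
opening: 0.0468
t 18.30 tcp [ 0.4221 -0.008   0.135 ] yaw 8.84 down [ 0.011 -0.002 -1.   ] F [ 1.04 -0.55  0.22] open 0.0468
```

```bash
python3 -m inch '[{"dx":0,"dy":-3,"dz":0,"turn":-1.3,"claw":-1},{"dx":0.7,"dy":-5,"dz":0,"turn":-1,"claw":-1},{"dx":1,"dy":-5,"dz":0,"turn":-1,"claw":-1},{"dx":1,"dy":-5,"dz":0,"turn":0,"claw":-1},{"dx":1,"dy":-4,"dz":0,"turn":0,"claw":-1}]' 20;python3 -m inch '[{"dx":1,"dy":-1.2,"dz":-1,"turn":0,"claw":-1},{"dx":0,"dy":0,"dz":-3,"turn":0,"claw":-1},{"dx":0,"dy":0,"dz":-4,"turn":0,"claw":-1},{"dx":0,"dy":0,"dz":-2.2,"turn":0,"claw":-1},{"dx":0,"dy":0,"dz":-0.8,"turn":0,"claw":-1}]';python3 -m inch '[{"dx":0,"dy":0,"dz":0,"turn":0,"claw":-1},{"dx":0,"dy":0,"dz":0,"turn":0,"claw":-1},{"dx":0,"dy":0,"dz":0,"turn":0,"claw":-1}]'; python3 see.py 9 .05 .062
python3 - <<'E'
from fit import *
p,d=snap('top'); P=world('top',d).reshape(-1,3); x,y,z=P.T
m=(x>.3)&(x<.56)&(abs(y)<.08)&(z>.045)&(z<.08); rect(P[m][:,:2],'handle')
E
```

```text
time_s: 18.8
eef_pos: [0.4543, -0.2273, 0.1295]
tool_rot: [1.085, 1.57, 2.751]
contact_force: [0.2, -0.6, -0.1]
opening: 0.0102
time_s: 19.3
eef_pos: [0.4622, -0.2341, 0.017]
tool_rot: [0.798, 1.563, 2.466]
contact_force: [0.4, 1.3, 0.5]
opening: 0.0002
time_s: 19.6
eef_pos: [0.4657, -0.2373, 0.0217]
tool_rot: [-2.216, 1.568, -0.549]
contact_force: [-0.2, 0.4, -0.4]
opening: 0.0005
t 19.60 tcp [ 0.4657 -0.2373  0.0217] yaw 5.56 down [ 0.002 -0.001 -1.   ] F [-0.18  0.36 -0.38] open 0.0005
top plate 900 [ 0.5776 -0.2284] [0.089  0.1166] 5.68
slope [-0.0046 -0.0004  0.0572]
 box-frame pct [[-0.0375, -0.0561], [0.0074, 0.0096], [0.0423, 0.0574]]
  edge x- at -0.0280 tilt 22.18 deg resid 0.0058
  edge x+ at 0.0421 tilt 0.28 deg resid 0.0013
  edge y- at -0.0426 tilt -40.45 deg resid 0.0074
  edge y+ at 0.0571 tilt 0.33 deg resid 0.0007
scene plate 583 [ 0.5756 -0.2279] [0.0886 0.1226] 5.28
slope [0.0036 0.0033 0.0563]
 box-frame pct [[-0.0406, -0.0584], [0.0012, 0.0031], [0.0401, 0.0583]]
  edge x- at -0.0393 tilt 2.51 deg resid 0.0017
  edge x+ at 0.0396 tilt -1.62 deg resid 0.0015
  edge y- at -0.0573 tilt 1.73 deg resid 0.0017
  edge y+ at 0.0585 tilt 2.08 deg resid 0.0014
handle 271 [ 0.3955 -0.0092] [0.1017 0.0217] 7.23
```

View pics/scene9.png

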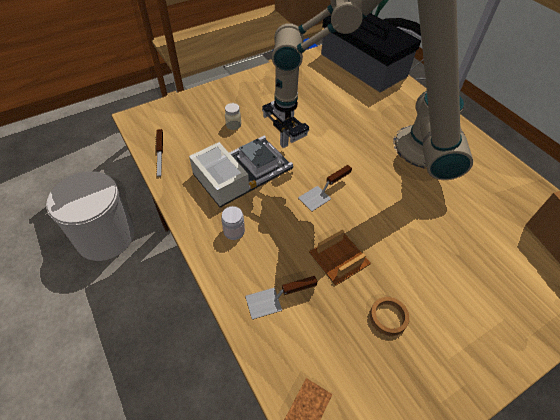

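The spatula lies free on the bench at about (325,190) px, and the plate is in place with the shut fingers behind the push wall. Pushing gently.

```bash
python3 -m inch '[{"dx":1,"dy":0.1,"dz":0,"turn":0,"claw":-1},{"dx":0.8,"dy":0.08,"dz":0,"turn":0,"claw":-1},{"dx":0.3,"dy":0.03,"dz":0,"turn":0,"claw":-1},{"dx":0.3,"dy":0.03,"dz":0,"turn":0,"claw":-1},{"dx":0.3,"dy":0.03,"dz":0,"turn":0,"claw":-1}]';python3 -m inch '[{"dx":0.3,"dy":0.03,"dz":0,"turn":0,"claw":-1},{"dx":0.3,"dy":0.03,"dz":0,"turn":0,"claw":-1},{"dx":0.3,"dy":0.03,"dz":0,"turn":0,"claw":-1},{"dx":0.4,"dy":0.04,"dz":0,"turn":0,"claw":-1},{"dx":0.5,"dy":0.05,"dz":0,"turn":0,"claw":-1}]';python3 -m inch '[{"dx":0.6,"dy":0.06,"dz":0,"turn":0,"claw":-1},{"dx":0.7,"dy":0.07,"dz":0,"turn":0,"claw":-1},{"dx":0.8,"dy":0.08,"dz":0,"turn":0,"claw":-1},{"dx":0.8,"dy":0.08,"dz":0,"turn":0,"claw":-1},{"dx":0.8,"dy":0.08,"dz":0,"turn":0,"claw":-1}]';python3 -m inch '[{"dx":0.8,"dy":0.08,"dz":0,"turn":0,"claw":-1},{"dx":0.8,"dy":0.08,"dz":0,"turn":0,"claw":-1},{"dx":0.8,"dy":0.08,"dz":0,"turn":0,"claw":-1},{"dx":0.8,"dy":0.08,"dz":0,"turn":0,"claw":-1},{"dx":0.8,"dy":0.08,"dz":0,"turn":0,"claw":-1}]'; python3 see.py 10 .05 .062
```

```text
time_s: 20.25
eef_pos: [0.4919, -0.234, 0.0203]
tool_rot: [0.817, 1.57, 2.485]
contact_force: [-0.1, 0.2, -0.4]
opening: 0.0005
time_s: 20.75
eef_pos: [0.5095, -0.2323, 0.0203]
tool_rot: [1.023, 1.57, 2.69]
contact_force: [-2.0, 0.0, -0.3]
opening: 0.0003
time_s: 21.25
eef_pos: [0.5474, -0.2285, 0.0203]
tool_rot: [0.687, 1.57, 2.354]
contact_force: [-2.9, -0.6, -0.3]
opening: 0.0007
time_s: 21.75
eef_pos: [0.5873, -0.2246, 0.0204]
tool_rot: [0.471, 1.571, 2.139]
contact_force: [-2.0, -0.2, -1.1]
opening: 0.0006
t 21.75 tcp [ 0.5873 -0.2246  0.0204] yaw 5.53 down [-0.  0. -1.] F [-1.96 -0.21 -1.09] open 0.0006
top plate 133 [ 0.644  -0.1836] [0.0441 0.0299] -1.02
slope [-0.0301 -0.0109  0.0571]
 box-frame pct [[0.0575, 0.0155], [0.0742, 0.0372], [0.0883, 0.0577]]
  edge x- at 0.0611 tilt 4.55 deg resid 0.0009
  edge x+ at 0.0821 tilt -6.48 deg resid 0.0002
scene plate 200 [ 0.6438 -0.2226] [0.0858 0.1042] 42.23
slope [0.0129 0.0061 0.056 ]
 box-frame pct [[0.0082, -0.0559], [0.0673, 0.0065], [0.0805, 0.0574]]
  edge x- at 0.0403 tilt 3.14 deg resid 0.0197
  edge x+ at 0.0792 tilt -2.14 deg resid 0.0008
```

```bash
python3 -m inch '[{"dx":0.6,"dy":0.06,"dz":0,"turn":0,"claw":-1},{"dx":0.5,"dy":0.05,"dz":0,"turn":0,"claw":-1},{"dx":0.5,"dy":0.05,"dz":0,"turn":0,"claw":-1},{"dx":0.4,"dy":0.04,"dz":0,"turn":0,"claw":-1},{"dx":0.3,"dy":0.03,"dz":0,"turn":0,"claw":-1}]';python3 -m inch '[{"dx":0.3,"dy":0.03,"dz":0,"turn":0,"claw":-1},{"dx":0.3,"dy":0.03,"dz":0,"turn":0,"claw":-1},{"dx":0.3,"dy":0.03,"dz":0,"turn":0,"claw":-1}]';python3 -m inch '[{"dx":0.3,"dy":0.03,"dz":0,"turn":0,"claw":-1},{"dx":0.3,"dy":0.03,"dz":0,"turn":0,"claw":-1}]';python3 -m inch '[{"dx":0.2,"dy":0.02,"dz":0,"turn":0,"claw":-1},{"dx":0.2,"dy":0.02,"dz":0,"turn":0,"claw":-1}]'; python3 -m inch '[{"dx":0.2,"dy":0.02,"dz":0,"turn":0,"claw":-1}]'
```

```text
time_s: 22.35
eef_pos: [0.6101, -0.2224, 0.0206]
tool_rot: [-1.741, 1.57, -0.073]
contact_force: [-1.9, -0.9, 1.2]
opening: 0.0004
time_s: 22.65
eef_pos: [0.6159, -0.2218, 0.0205]
tool_rot: [1.493, 1.565, -3.122]
contact_force: [-6.1, -0.9, 3.9]
opening: 0.0003
time_s: 22.85
eef_pos: [0.6253, -0.2209, 0.0205]
tool_rot: [-1.495, 1.57, 0.172]
contact_force: [0.0, -0.2, 0.2]
opening: 0.0005
time_s: 23.05
eef_pos: [0.6295, -0.2204, 0.0205]
tool_rot: [-1.59, 1.57, 0.078]
contact_force: [-2.3, -1.1, 3.1]
opening: 0.0003
time_s: 23.15
eef_pos: [0.6295, -0.2204, 0.0204]
tool_rot: [1.51, 1.568, -3.105]
contact_force: [-5.7, -2.2, 5.3]
opening: 0.0
```

The force peaked at about 6 N, fell to 0 (the snap), then built again at the end stop at x ≈ 0.6295. One firm press, then back off and check.

```bash
python3 -m inch '[{"dx":0.2,"dy":0.02,"dz":0,"turn":0,"claw":-1},{"dx":0,"dy":0,"dz":0,"turn":0,"claw":-1}]'; python3 -m inch '[{"dx":-1,"dy":-0.1,"dz":0,"turn":0,"claw":-1},{"dx":-3,"dy":-0.3,"dz":0,"turn":0,"claw":-1},{"dx":-4,"dy":-0.4,"dz":0,"turn":0,"claw":-1},{"dx":-4,"dy":-0.4,"dz":0,"turn":0,"claw":-1},{"dx":-4,"dy":-0.4,"dz":0,"turn":0,"claw":-1}]'; python3 -m inch '[{"dx":-4,"dy":-0.4,"dz":1,"turn":0,"claw":-1},{"dx":-3,"dy":-0.4,"dz":3,"turn":0,"claw":-1},{"dx":-1,"dy":-3,"dz":5,"turn":0,"claw":-1},{"dx":0,"dy":-3,"dz":5,"turn":0,"claw":-1},{"dx":0,"dy":-2,"dz":3,"turn":0,"claw":-1}]'; python3 -m inch '[{"dx":0,"dy":0,"dz":0,"turn":0,"claw":-1},{"dx":0,"dy":0,"dz":0,"turn":0,"claw":-1},{"dx":0,"dy":0,"dz":0,"turn":0,"claw":-1},{"dx":0,"dy":0,"dz":0,"turn":0,"claw":-1},{"dx":0,"dy":0,"dz":0,"turn":0,"claw":-1}]'
python3 - <<'E'
from fit import *; from st import st
st()
for n in('top','scene'):
    p,d=snap(n,n+'11.png'); P=world(n,d).reshape(-1,3)
    Q=rng(P,np.array([.5764,-.2282]),np.radians(5.55))
    m=(abs(Q[:,0]-.066)<.025)&(abs(Q[:,1])<.05)&(Q[:,2]>.026)&(Q[:,2]<.037); q=Q[m]
    print(n,'wall',len(q),np.round(np.percentile(q,[2,50,98],axis=0),4).tolist())
    m=(abs(Q[:,0]-.14)<.06)&(abs(Q[:,1])<.075)&(Q[:,2]>.05)&(Q[:,2]<.062); q=Q[m]
    print(' plate',len(q),np.round(np.percentile(q,[2,50,98],axis=0),4).tolist() if len(q) else '')
a=cv2.imread('pics/top11.png')[145:275,305:425]; b=cv2.imread('pics/scene11.png')[120:250,180:300]
cv2.imwrite('pics/c11.png',cv2.resize(np.hstack([a,b]),(800,433),interpolation=cv2.INTER_CUBIC))
E
```

```text
time_s: 23.35
eef_pos: [0.6295, -0.2203, 0.0204]
tool_rot: [1.486, 1.564, -3.128]
contact_force: [-6.9, -1.6, 4.5]
opening: 0.0004
time_s: 23.85
eef_pos: [0.4719, -0.2361, 0.0205]
tool_rot: [-1.887, 1.569, -0.219]
contact_force: [0.2, -1.2, -1.1]
opening: 0.0005
time_s: 24.35
eef_pos: [0.395, -0.3172, 0.179]
tool_rot: [-2.341, 1.564, -0.674]
contact_force: [0.8, -0.7, 0.2]
opening: 0.0005
time_s: 24.85
eef_pos: [0.3938, -0.3139, 0.1743]
tool_rot: [0.566, 1.568, 2.234]
contact_force: [0.4, -0.1, 0.6]
opening: 0.0005
t 24.85 tcp [ 0.3938 -0.3139  0.1743] yaw 5.59 down [-0.002  0.002 -1.   ] F [ 0.39 -0.13  0.62] open 0.0005
top wall 75 [[0.0649, -0.0387, 0.0272], [0.0684, 0.0005, 0.0314], [0.0735, 0.038, 0.0359]]
 plate 41 [[0.0943, -0.052, 0.0506], [0.1039, -0.0066, 0.0542], [0.1057, 0.0509, 0.0602]]
scene wall 37 [[0.0615, -0.0384, 0.0288], [0.066, 0.0063, 0.0325], [0.0707, 0.0399, 0.0354]]
 plate 0
```

View pics/c11.png

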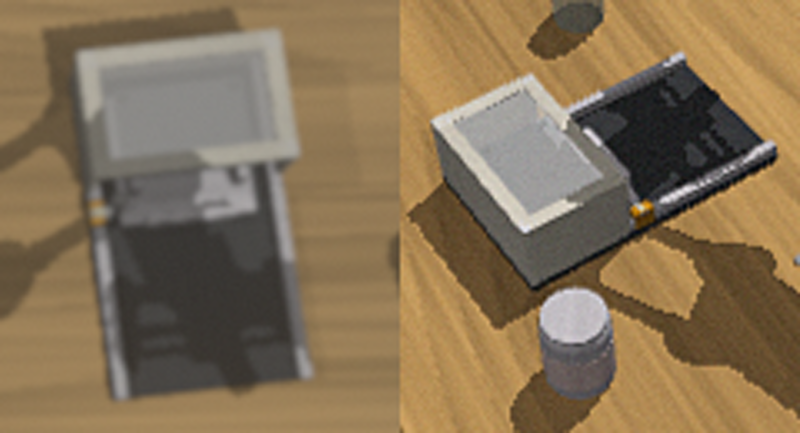

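The carriage is home: its wall moved 137 mm from a start of about 2 mm, and it stayed there with the robot clear. Handing in.

```bash
python3 -c "
from station import manip
print(manip.close_job())"
```

```text
the job is handed in; nothing more can be done
None
```

I moved the plate to the dust box with the spatula, without the gripper touching it, and handed the job in at about 25 s of the 69 s allowed.

- **Plate:** The last clear view, before the push, showed it level on the carriage rails, centred within about 1–2 mm. The top camera had it square within about 0.8° (most edges under 0.6°). The scene camera's edge fits were noisier, up to 2.5°.
- **Spatula:** It was laid down and released on the bare bench at about (0.40, -0.01). The top-camera check and the scene picture both showed it lying free there.
- **Carriage:** The push force rose to about 6 N, dropped to 0 at the snap, then built to 7 N at the end stop. After I backed off, the push wall had moved about 137 mm from a start of about 2 mm. That puts it at about 139 of 140 mm, and it was still there 1.5 s after I backed the fingers off.
- **Not checked:** The hood roof hides the plate once it is inside, so I could not measure it again after the snap. I never moved near the paint can, tape roll or jar, and they looked in place in the full view before the push. I did not measure their positions at the end.

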